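# Hang the tea bin on the louvred panel

### The job

Hang the white lipped tea bin on the top rail of the louvred panel: lift it over the rail, lower it about halfway along, well clear of the end stop, and keep holding it until you feel the rail bear its weight. Then, still holding it, slide it along with the lip hooked over the rail until its side butts against the end stop, and let go so that it hangs there. The panel is height-adjustable and its setting is not known, so feel for the rail: do not drop, tip or force the bin, and leave the teapot, mug and blue caddy where they are.

Things in the scene. Friction and masses are not known exactly. Their poses are not given: they have to be found in the camera images.
- bin: Loose white plastic open bin with packets fixed inside, 0.3 to 0.55 kg. 80 mm (x) by 90 mm (y) by 62 mm high, walls 3 mm. Origin: centre of its underside, z up. A lip runs along its -x side, a grip bar along y stands over its middle.
- grip_bar (a point): Centre of the bin's grip bar, 97 mm above the bin's underside, over its origin; same axes as the bin. The bar is 10 mm thick (x), 56 mm long (y) and 36 mm tall (79 to 115 mm above the underside), on a thin divider: pinch it across its thickness from above.
- lip (a point): Middle of the lower edge of the bin's lip, 50 mm to -x of the bin's origin and 38 mm above its underside. The lip is 4 mm thick (x), 80 mm wide (y), hangs from a flange whose underside is 58 mm above the bin's underside; the gap between the lip and the bin's wall is 8 mm.
- stand: Fixed dark steel stand, two 150 mm posts at y = +-130 mm, carrying a bare metal louvred panel. Origin at table height below the panel's front face; x out of that face (bins hang there, on the side away from the robot), y along the rail, z up. A level bin hung on it, axes as the stand's, has its origin at x = 53 to 58 mm, z = 77 mm plus the height setting.
- rail_nominal (a point): Middle of the top edge of the top rail at height setting 0, 135 mm above the table; the true edge is -16 to +16 mm from this (unmeasured setting). The rail is a rigid upturned tongue 3 mm thick (x), 220 mm long (y), with a slot 10 mm wide, 27 mm deep between it and the panel behind, whose edge is 4 mm higher. A hung bin let go leans about 0.1 rad on the louvre below.
- end_stop (a point): Centre of the face of the end stop, a rigid upright steel plate at the stand's +y end, 75 mm tall, reaching 80 mm out from the panel; its face is at y = +112 mm of the stand and looks along the stand's -y. A bin butting against it has its origin at y = +67 mm of the stand.
- teapot: Brown glazed teapot, 128 mm across, 114 mm tall, standing beyond the work; origin at the centre of its underside. Leave alone.
- mug: White mug, 76 mm wide, 85 mm tall, standing to the right; origin at the centre of its underside. Leave alone.
- caddy: Blue tea caddy, a 75 mm square box 100 mm tall, standing to the left; origin at the centre of its underside. Leave alone.
Things that resemble listed ones, but are neither listed nor needed, are in the scene too. What is shaped like the bin but purple or yellow is not meant.

How it is judged (in metres and radians):
On the way, in this order (a step that is already met when the one before it is completed fails the run):
1. the bin is lifted, level, until its lip is higher than the rail (z of bin in the frame of stand above 0.115 m and angle between bin's own z axis and vertical below 0.2 rad and contact force between the fingers and bin above 1 N), for 0.1 s.
2. the lip is hooked over the rail more than 35 mm clear of the end stop and the rail bears on the bin while it is still held (z of bin in the frame of stand between 0.054 and 0.0965 m and x of lip in the frame of stand between 0.001 and 0.009 m and angle between the y axis of bin and the y axis of stand, either way round below 0.1 rad and angle between bin's own z axis and vertical below 0.2 rad and y of bin in the frame of stand between -0.075 and 0.032 m and contact force between bin and stand above 1 N and contact force between the fingers and bin above 1 N), for 0.2 s.
3. the bin, still held, slides along hooked over the rail, 5 to 30 mm from the stop (z of bin in the frame of stand between 0.054 and 0.0965 m and x of lip in the frame of stand between 0.001 and 0.009 m and angle between the y axis of bin and the y axis of stand, either way round below 0.1 rad and angle between bin's own z axis and vertical below 0.2 rad and y of bin in the frame of stand between 0.037 and 0.062 m and contact force between the fingers and bin above 1 N), for 0.05 s.
4. the bin's side is against the end stop, lip still hooked (z of bin in the frame of stand between 0.054 and 0.0965 m and x of lip in the frame of stand between 0.001 and 0.009 m and angle between the y axis of bin and the y axis of stand, either way round below 0.1 rad and angle between bin's own z axis and vertical below 0.2 rad and y of bin in the frame of stand above 0.0635 m), for 0.2 s.
At the end, for the whole second after the job is handed in: The bin hangs released and at rest by its lip on the top rail: lip in the slot, 1 to 9 mm in front of the panel face, underside 54 to 96.5 mm above the table, squared to the panel within 0.1 rad, leaning less than 0.2 rad, its side within 4.5 mm of the end stop (z of bin in the frame of stand between 0.054 and 0.0965 m and x of lip in the frame of stand between 0.001 and 0.009 m and angle between the y axis of bin and the y axis of stand, either way round below 0.1 rad and angle between bin's own z axis and vertical below 0.2 rad and y of bin in the frame of stand above 0.0625 m and contact force between bin and stand above 1 N and contact force between the fingers and bin below 0.1 N and linear speed of bin below 0.02 m/s and angular speed of bin below 0.2 rad/s); the robot touches nothing.
It fails at once if the bin is pushed or knocked against the panel, rail or end stop with more than 25 N (contact force between bin and stand above 25 N).
It fails at once if the bin is tipped by more than 0.4 rad (angle between bin's own z axis and vertical above 0.4 rad).
It fails at once if the teapot, mug or caddy is moved by more than 15 mm (distance of any of teapot, mug, caddy from where it was at the start of the episode above 0.015 m).
It also fails if it takes over 69 s, if anything falls off the work surface, if the arm or the gripper's body presses on something with over 40 N, if the wrist force passes 120 N, or if a joint passes its speed limit or range.

### The arm

A 6-joint arm with a two-finger parallel gripper is mounted at the origin on the work surface. World frame = base frame: x ahead of the robot, y to its left, z up, the work surface at z = 0. Lengths are in m, angles in degrees, forces in N, time in s.
With the tool pointing down it reaches from about 0.35 to 0.775 m from the base axis. Payload 7.3 kg.
Tool frame: the origin (TCP) lies at the very end of the fingers, on their centre line; the grasp point (between the pads) lies 19 mm behind it (bot.tcp_to_grasp is the distance from the TCP to the grasp point, in m); z points along the fingers, y is the line along which they close (so a half turn about z gives the same grasp; the last joint's range is limited). The gripper opens to 92 mm and grips with 3 to 60 N. Pads are 19 mm wide; open, the fingers measure 130 mm over their backs; the gripper's body (75 mm by 190 mm) begins 47 mm behind the grasp point.
Start: joints at [-74.198, 19.595, 87.324, -0, 73.075, -8.365], TCP at [0.215, -0.479, 0.227] pointing down, gripper open.
Joint ranges: [-145.02, 145.02], [-44.19, 115.74], [2.07, 154.8], [-57.11, 237.11], [16.16, 152.29], [-177.93, 177.93]. Speed limits (degrees/s): [147.25, 147.25, 180, 180, 180, 180].

### API

Orientations are given as a 3x3 rotation matrix whose columns are the frame's x, y, z axes.
In Python, from plant import bot gives the robot as it stands.
- The arm moves only by the shell command python3 -m handwheel 'ROWS'. ROWS is JSON, a list of rows, each an object of numbers: "wx", "wy", "wz": the turn, a rotation vector about the tool's x, y, z in degrees; "tx", "ty", "tz": the shift along the tool's x, y, z in cm; "gripper": the finger opening in cm, from 0 to 9.18. In form: [{"wx": .., "wy": .., "wz": .., "tx": .., "ty": .., "tz": .., "gripper": ..}, ...]. A call has 1 to 10 rows; each row is the pose to reach, as a shift and turn from the pose commanded when the call began, along the tool's axes at that moment; what a row does not reach only later rows make up. A row lasts 1/8 s, in which the tool goes at most 62.5 mm and 10.7 degrees, less where a joint would pass 70% of its speed; a pose out of reach is approached as far as the arm can. A call with a gripper value outside its range is refused whole. The fingers move at their own pace and stop on an object; the grip force is fixed at half the most. Time passes only in rows, so rows that repeat a pose let the fingers close. It gives the time, the measured TCP pose, the force, the opening and the grip force at its end, in the units of the state.
- bot.sense(): the state, without advancing time (a new reading comes with each control period).
- bot.snapshot(name): name is "scene" or "top" or "wrist"; returns a dict with "frame" (384x512x3 uint8, blue, green, red), "depth" (384x512 float32, m along the optical axis (not along the pixel's ray), 0 where there is no reading), "fx", "fy", "cx", "cy" (pixels), "xyz" and "attitude" of the camera in the world; the wrist camera has in their place "T_tool_cam" (4x4, takes a point from camera to tool coordinates, whose origin is the TCP and whose axes are the flange's). Camera axes: x right, y up, looking along -z (the intrinsics and any distortion apply to the point x, -y, -z); pixel columns grow to the right and rows downward; lengths in m; the calibration is good to about 2 mm. A picture is of the moment at which its call begins: read the wrist's pose just before it.
- bot.hand_in(): hands the job in; it is judged then, once.
The state is a dict: "t": time; "qpos": joint angles; "qd": joint speeds; "tau": joint torques, N m; "position": TCP position; "ee_rot": TCP orientation; "ft_force": force on the tool from outside, world axes, zero at the start; "torque": the same for the moment, N m; "gripper_width": finger opening in m; "grasp_force": force on a finger pad.
Only numpy, scipy, OpenCV 4.12 (cv2) and the standard library are available. Lean on these libraries where they do the work, as an engineer would, in place of code of your own. Each camera call takes 0.05 s, during which the arm holds its last target. There are 200 camera calls.

## Working session

There is one attempt and no reset: what is moved stays moved. The work goes in short steps, Python scripts to look and compute and a shell command to move; the robot and the scene stay as the last step left them, time stands still between calls to the robot, and variables do not carry over. Pictures are saved under pics/ and viewed, at most 10 in all, crops included, and the job is handed in when it is done.

```bash
mkdir -p pics; ls
cat > h.py <<'E'
import numpy as np, cv2
from plant import bot
def cam(n):
    s=bot.sense(); p=bot.snapshot(n)
    if 'T_tool_cam' in p:
        T=np.eye(4); T[:3,:3]=s['ee_rot']; T[:3,3]=s['position']; T=T@p['T_tool_cam']
    else:
        T=np.eye(4); T[:3,:3]=p['attitude']; T[:3,3]=p['xyz']
    p['T']=T; return p
def cloud(p):
    v,u=np.mgrid[:384,:512]; d=p['depth']
    P=np.stack([(u-p['cx'])/p['fx']*d,-(v-p['cy'])/p['fy']*d,-d],-1)
    return P@p['T'][:3,:3].T+p['T'][:3,3]
E
python3 - <<'E'
from h import *
np.set_printoptions(precision=4,suppress=True)
a=cam('scene');b=cam('top')
for n,p in(('scene',a),('top',b)):
    print(n,{k:v for k,v in p.items() if k not in('frame','depth')})
    np.savez('pics/'+n,frame=p['frame'],P=cloud(p),depth=p['depth'])
    cv2.imwrite(f'pics/{n}0.png',p['frame'])
print(bot.sense())
E
```

```text
pics
scene {'fx': 447.01592430527603, 'fy': 447.01592430527603, 'cx': 253.4698556075433, 'cy': 199.15598531542156, 'xyz': array([1.0026, 0.5307, 1.0542]), 'attitude': array([[-0.7766, -0.5077,  0.3731],
       [ 0.63  , -0.628 ,  0.4569],
       [ 0.0023,  0.5898,  0.8075]]), 'T': array([[-0.7766, -0.5077,  0.3731,  1.0026],
       [ 0.63  , -0.628 ,  0.4569,  0.5307],
       [ 0.0023,  0.5898,  0.8075,  1.0542],
       [ 0.    ,  0.    ,  0.    ,  1.    ]])}
top {'fx': 385.56526718517426, 'fy': 385.56526718517426, 'cx': 251.6915742798272, 'cy': 193.20690787026845, 'xyz': array([0.4557, 0.006 , 1.3368]), 'attitude': array([[-0.0149,  0.9957, -0.0919],
       [-0.9999, -0.014 ,  0.0102],
       [ 0.0088,  0.0921,  0.9957]]), 'T': array([[-0.0149,  0.9957, -0.0919,  0.4557],
       [-0.9999, -0.014 ,  0.0102,  0.006 ],
       [ 0.0088,  0.0921,  0.9957,  1.3368],
       [ 0.    ,  0.    ,  0.    ,  1.    ]])}
{'t': 0.1, 'qpos': array([-74.1993,  19.6332,  87.3702,  -0.0002,  73.0739,  -8.3641]), 'qd': array([-0.0776, -0.048 ,  0.0197,  0.0414,  0.0329, -0.0109]), 'tau': array([  0.001 , -43.2006, -24.4694,   0.072 ,   0.0527,  -0.    ]), 'position': array([ 0.2148, -0.4786,  0.2261]), 'ee_rot': array([[ 0.9124,  0.4094, -0.0004],
       [ 0.4094, -0.9124,  0.0013],
       [ 0.0002, -0.0013, -1.    ]]), 'ft_force': array([ 0.4999,  0.5498, -0.6382]), 'torque': array([-0.0532,  0.0483, -0.0252]), 'grasp_force': 0.0, 'gripper_width': 0.09203743805188379}
```

View pics/scene0.png

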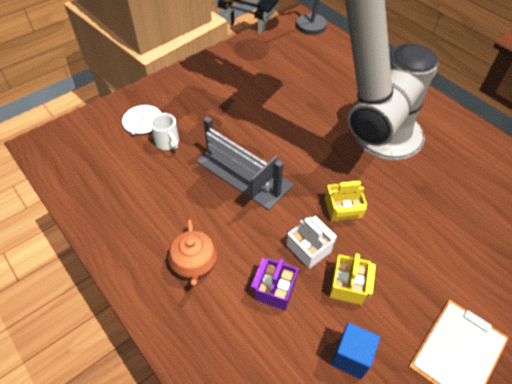

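View pics/top0.png

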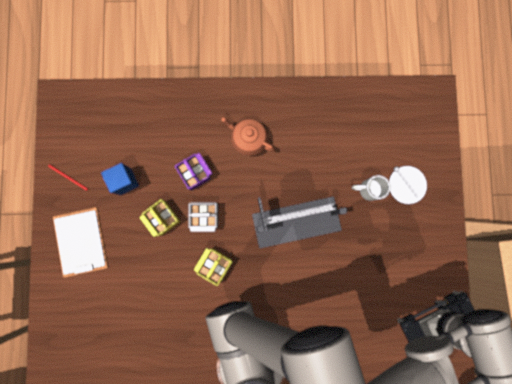

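The bin options (scene px) are the yellow bins at (347,200) and (352,280), the purple bin at (275,283) and the white bin at (311,240), which is (203,217) in top. The white mug (165,130), plate and clipboard are also white but not bins. I choose the white one at (311,240). The stand is at (245,165), with its end stop at the left end in top (262,212).

```bash
cat > m.py <<'E'
from h import *
np.set_printoptions(precision=4,suppress=True)
S=np.load('pics/scene.npz');T=np.load('pics/top.npz')
box={'scene':(285,338,212,268),'top':(184,222,198,236)}
for n,D in(('scene',S),('top',T)):
    P=D['P']; 
    u0,u1,v0,v1=box[n]; Q=P[v0:v1,u0:u1].reshape(-1,3); Q=Q[(Q[:,2]>.015)]
    print(n,'bin',len(Q),Q.min(0),Q.max(0), 'table z',np.median(P[250:350,60:150,2]) if n=='top' else '')
    c,sz,a=cv2.minAreaRect(Q[Q[:,2]<.07][:,:2].astype(np.float32)*1000); print(' rect',c,sz,a)
    c,sz,a=cv2.minAreaRect(Q[(Q[:,2]>.045)&(Q[:,2]<.07)][:,:2].astype(np.float32)*1000); print(' toprect',c,sz,a)
    B=Q[Q[:,2]>.095]; print(' bar',len(B),B.mean(0)); c,sz,a=cv2.minAreaRect(B[:,:2].astype(np.float32)*1000); print(' barrect',c,sz,a)
    # stand
    u0,u1,v0,v1={'scene':(190,300,110,210),'top':(245,355,185,255)}[n]
    Q=P[v0:v1,u0:u1].reshape(-1,3)
    for lo,hi in((.03,.08),(.08,.11),(.11,.125),(.125,.135),(.135,.145),(.145,.16),(.16,.2)):
        R=Q[(Q[:,2]>lo)&(Q[:,2]<hi)&(Q[:,0]>.2)]
        if len(R)>5:
            c,sz,a=cv2.minAreaRect(R[:,:2].astype(np.float32)*1000); print(' stand',lo,hi,len(R),c,sz,a)
    im=D['frame']
    r,q={'scene':((100,280),(185,350)),'top':((180,260),(170,360))}[n]
    cv2.imwrite(f'pics/{n}crop.png',cv2.resize(im[r[0]:r[1],q[0]:q[1]],None,fx=4,fy=3.3 if 0 else 4,interpolation=cv2.INTER_CUBIC)[:600,:800])
E
python3 m.py
```

```text
scene bin 1538 [0.38   0.1097 0.0151] [1.0026 0.5307 1.0542] table z 
 rect (492.94384765625, 153.21163940429688) (211.00003051757812, 132.00160217285156) 43.08668518066406
 toprect (500.9815673828125, 158.680419921875) (188.87039184570312, 130.48924255371094) 44.71860885620117
 bar 156 [0.5418 0.1835 0.1758]
 barrect (738.0746459960938, 345.8330078125) (643.6488037109375, 47.2982177734375) 39.149906158447266
 stand 0.03 0.08 501 (498.3603210449219, -156.07455444335938) (36.869544982910156, 282.4803466796875) 14.666921615600586
 stand 0.08 0.11 465 (530.9070434570312, -146.45985412597656) (102.94234466552734, 281.291748046875) 14.186480522155762
 stand 0.11 0.125 485 (494.23419189453125, -159.1765594482422) (271.6193542480469, 104.30548095703125) 86.78814697265625
 stand 0.125 0.135 342 (497.94561767578125, -158.26583862304688) (271.37042236328125, 103.84661102294922) 88.0553970336914
 stand 0.135 0.145 110 (482.1734924316406, -153.3009033203125) (272.9759216308594, 108.29004669189453) 82.26203918457031
 stand 0.145 0.16 201 (497.6962890625, -159.8076171875) (272.6882629394531, 105.3
[... 709 characters left out ...]
.11 233 (500.8200378417969, -151.00845336914062) (252.80979919433594, 60.28054428100586) 86.74290466308594
 stand 0.11 0.125 22 (487.5191650390625, -149.9961700439453) (253.0900115966797, 91.614013671875) 86.936279296875
 stand 0.125 0.135 137 (521.3736572265625, -151.81649780273438) (73.19937133789062, 244.88726806640625) 7.343324184417725
 stand 0.135 0.145 37 (505.49853515625, -154.24923706054688) (57.050384521484375, 239.6974334716797) 9.670907020568848
 stand 0.145 0.16 112 (490.9562072753906, -158.98272705078125) (272.9998779296875, 103.63392639160156) 87.23896789550781
 stand 0.16 0.2 39 (500.15802001953125, -37.20600128173828) (99.72103118896484, 5.966487407684326) 11.681236267089844
```

View pics/scenecrop.png

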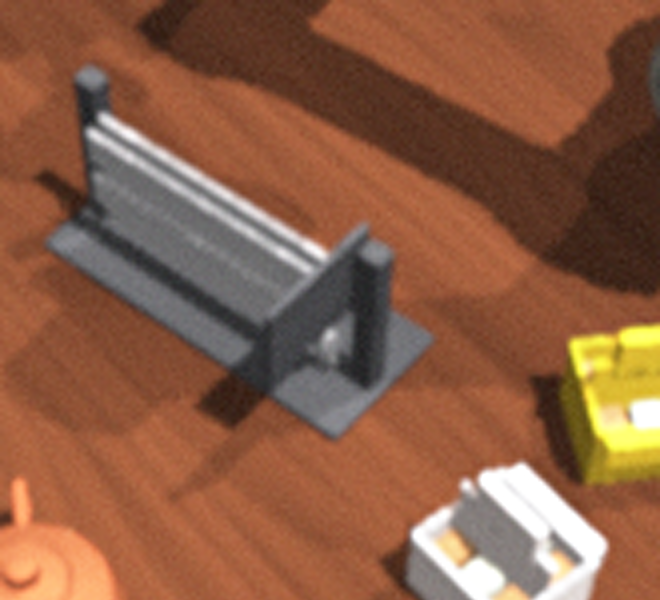

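```bash
python3 -m handwheel '[{"tz":-6},{"tx":4,"ty":-3,"tz":-12},{"tx":44,"ty":-38,"tz":-15,"wz":-65.8},{"tx":44,"ty":-38,"tz":-15,"wz":-65.8},{"tx":44,"ty":-38,"tz":-15,"wz":-65.8},{"tx":44,"ty":-38,"tz":-15,"wz":-65.8},{"tx":44,"ty":-38,"tz":-15,"wz":-65.8},{"tx":44,"ty":-38,"tz":-15,"wz":-65.8},{"tx":44,"ty":-38,"tz":-15,"wz":-65.8},{"tx":44,"ty":-38,"tz":-15,"wz":-65.8}]'; sleep 0; python3 -m handwheel '[{},{},{}]'
python3 - <<'E'
from h import *
np.set_printoptions(precision=4,suppress=True)
p=cam('wrist');print(p['T_tool_cam'],p['T'],p['fx'],p['cx'],p['cy']);np.savez('pics/w0',frame=p['frame'],P=cloud(p));cv2.imwrite('pics/w0.png',p['frame'])
E
```

```text
[[-0.0012  0.9673  0.2535  0.069 ]
 [ 1.      0.001   0.0008  0.0004]
 [ 0.0005  0.2535 -0.9673 -0.1577]
 [ 0.      0.      0.      1.    ]] [[ 0.4083  0.8829  0.232   0.278 ]
 [-0.9128  0.3954  0.1018 -0.451 ]
 [-0.0019 -0.2533  0.9674  0.3839]
 [ 0.      0.      0.      1.    ]] 304.0855338323925 252.5715716496451 189.16602584370563validation failed for argument at $[0]...
validation failed for argument at $[0]...
```

```bash
python3 -m handwheel '[{"wx":0,"wy":0,"wz":0,"tx":0,"ty":0,"tz":-6,"gripper":9.1},{"wx":0,"wy":0,"wz":0,"tx":4,"ty":-3,"tz":-12,"gripper":9.1},{"wx":0,"wy":0,"wz":-65.8,"tx":44,"ty":-38,"tz":-15,"gripper":9.1},{"wx":0,"wy":0,"wz":-65.8,"tx":44,"ty":-38,"tz":-15,"gripper":9.1},{"wx":0,"wy":0,"wz":-65.8,"tx":44,"ty":-38,"tz":-15,"gripper":9.1},{"wx":0,"wy":0,"wz":-65.8,"tx":44,"ty":-38,"tz":-15,"gripper":9.1},{"wx":0,"wy":0,"wz":-65.8,"tx":44,"ty":-38,"tz":-15,"gripper":9.1},{"wx":0,"wy":0,"wz":-65.8,"tx":44,"ty":-38,"tz":-15,"gripper":9.1},{"wx":0,"wy":0,"wz":-65.8,"tx":44,"ty":-38,"tz":-15,"gripper":9.1},{"wx":0,"wy":0,"wz":-65.8,"tx":44,"ty":-38,"tz":-15,"gripper":9.1}]'
```

```text
t: 1.4
position: [0.4432, 0.0109, 0.3735]
ee_rot: [[0.0, 1.0, 0.0], [1.0, -0.0, -0.0], [-0.0, 0.0, -1.0]]
ft_force: [1.3, -1.0, 0.1]
gripper_width: 0.0911
grasp_force: 0.0
```

```bash
python3 -m handwheel '[{"wx":0,"wy":0,"wz":0,"tx":10,"ty":3,"tz":0,"gripper":9.1},{"wx":0,"wy":0,"wz":0,"tx":10,"ty":3,"tz":0,"gripper":9.1},{"wx":0,"wy":0,"wz":0,"tx":10,"ty":3,"tz":0,"gripper":9.1},{"wx":0,"wy":0,"wz":0,"tx":10,"ty":3,"tz":0,"gripper":9.1}]'
python3 - <<'E'
from h import *
np.set_printoptions(precision=4,suppress=True)
p=cam('wrist');print(p['T']);np.savez('pics/w0',frame=p['frame'],P=cloud(p),T=p['T']);cv2.imwrite('pics/w0.png',p['frame'])
E
```

```text
t: 1.9
position: [0.4726, 0.1083, 0.3731]
ee_rot: [[0.0, 1.0, -0.001], [1.0, -0.0, -0.001], [-0.001, -0.001, -1.0]]
ft_force: [0.2, -0.4, 0.6]
gripper_width: 0.0911
grasp_force: 0.0
[[ 1.      0.0015  0.0006  0.4737]
 [-0.0015  0.9671  0.2542  0.1766]
 [-0.0002 -0.2542  0.9671  0.5308]
 [ 0.      0.      0.      1.    ]]
```

View pics/w0.png

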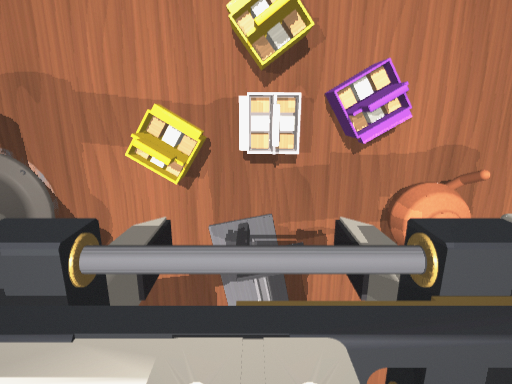

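The wrist view shows the white bin at (272,124). Its lip flange is at the left (243,124), which is world -x, and its bar runs vertically at (276,122) along world y. Its orientation already suits the stand, apart from about 12° of yaw.

```bash
cat > m2.py <<'E'
from h import *
np.set_printoptions(precision=4,suppress=True)
D=np.load('pics/w0.npz');P=D['P'];T=D['T']
Q=P[85:162,232:306].reshape(-1,3);Q=Q[Q[:,2]<.13]
def rect(n,R):
    (c,s,a)=cv2.minAreaRect(R[:,:2].astype(np.float32)*1000);print(n,len(R),np.round(c,1),np.round(s,1),round(a,2),R[:,2].mean())
R=Q[(Q[:,2]>.052)&(Q[:,2]<.07)];rect('rim',R)
B=Q[Q[:,2]>.105];rect('bar',B)
x,y=B[:,0],B[:,1];print('bar slope deg',np.degrees(np.arctan(np.polyfit(y,x,1)[0])))
W=(D['frame'].min(2)>150).astype(np.uint8);W[:,:236]=0;W[:,304:]=0;W[:88]=0;W[160:]=0
c=max(cv2.findContours(W,0,2)[0],key=cv2.contourArea);print('px rect',cv2.minAreaRect(c))
# stand: panel edges in scene+top clouds, in approximate stand frame
th=np.radians(11.73);ex=np.array([np.cos(th),np.sin(th)]);ey=np.array([-ex[1],ex[0]])
for n in('scene','top'):
    Q=np.load(f'pics/{n}.npz')['P'].reshape(-1,3);Q=Q[(Q[:,2]>.02)&(Q[:,2]<.2)&(np.abs(Q[:,0]-.5)<.12)&(np.abs(Q[:,1]+.155)<.16)]
    E=Q[(Q[:,2]>.158)]; rect(n+' stop',E); 
    print(n,'zmax stop',E[:,2].max())
    a=Q[:,:2]@ex;b=Q[:,:2]@ey
    k=(b>-.34)&(b<-.16)
    for z in np.arange(.03,.17,.005):
        m=k&(Q[:,2]>z)&(Q[:,2]<=z+.005)
        if m.sum()>3: print('  z%.3f n%d x pct'%(z,m.sum()),np.percentile(a[m],[5,25,50,75,95]),'y',b[m].min(),b[m].max())
E
python3 m2.py
```

```text
rim 1000 [498.5 155.3] [88.9 91.7] 89.81 0.061126468237302375
bar 327 [504.3 155.5] [55.6 10.1] 89.46 0.11435272005503774
bar slope deg 0.5990944508630925
px rect ((270.0, 123.0), (62.0, 62.0), 90.0)
scene stop 51 [501.5 -38.3] [97.1  6.7] 11.3 0.15972064191798044
scene zmax stop 0.16266186897023127
  z0.030 n21 x pct [0.454  0.4544 0.4548 0.4557 0.4566] y -0.3379853380182674 -0.21268657428286794
  z0.035 n5 x pct [0.4558 0.4563 0.4564 0.4571 0.4571] y -0.3083966911708751 -0.2225201376459998
  z0.050 n6 x pct [0.4649 0.4656 0.4659 0.4663 0.4665] y -0.30250867046169283 -0.2252817244205509
  z0.055 n31 x pct [0.4652 0.466  0.467  0.4678 0.4691] y -0.3385450890319184 -0.19814738668749793
  z0.060 n44 x pct [0.4648 0.4665 0.4676 0.4682 0.4694] y -0.3350565820315847 -0.19390611057331708
  z0.065 n43 x pct [0.4544 0.4663 0.4669 0.468  0.4693] y -0.3368760066842033 -0.1911432581075066
  z0.070 n79 x pct [0.4525 0.4542 0.4657 0.4677 0.4692] y -0.3390916606869075 -0.19087336084150794
  z0.075 n75 x pct [0.4541 0.4559 0.4663 0.4681 0.4693] y -0.3398561013328319 -0.18586572799726225
  z0.080 n5
[... 976 characters left out ...]
1295727
top stop 56 [500.5 -37.1] [100.4   6. ] 11.68 0.16100402645735418
top zmax stop 0.1652728601149689
  z0.095 n25 x pct [0.4551 0.4572 0.4603 0.462  0.4629] y -0.33978419046532093 -0.16485273822936403
  z0.100 n121 x pct [0.4546 0.4565 0.4593 0.4617 0.4637] y -0.338243072666051 -0.16074243475423527
  z0.105 n28 x pct [0.4557 0.4572 0.4589 0.4616 0.4639] y -0.3370971833847621 -0.1629011518966108
  z0.125 n34 x pct [0.4537 0.4646 0.4655 0.4665 0.4672] y -0.3377983269761899 -0.16046260367487394
  z0.130 n69 x pct [0.4503 0.4515 0.4532 0.4648 0.4664] y -0.3341497387506521 -0.16335057981202256
  z0.135 n24 x pct [0.4505 0.4512 0.4519 0.4527 0.4535] y -0.3361644490514134 -0.16034318553450336
```

```bash
cat >> m2.py <<'E'
print('---')
for n in('scene','top'):
    Q=np.load(f'pics/{n}.npz')['P'].reshape(-1,3);a=Q[:,:2]@ex-.454;b=Q[:,:2]@ey+.2525;z=Q[:,2]
    for nm,m in (('railfront',(a>.009)&(a<.018)&(z>.095)&(z<.129)),('panel',(abs(a)<.006)&(z>.11)&(z<.14)),('louvre',(a>.008)&(a<.018)&(z>.05)&(z<.09))):
        m=m&(abs(b)<.1)
        if m.sum()>20:
            f=np.polyfit(b[m],a[m],1);print(n,nm,m.sum(),'dyaw',-np.degrees(f[0]),'x at 0',f[1])
    m=(abs(a+.0)<.03)&(z>.143)&(z<.158)&(abs(b)>.12);print(n,'posts',m.sum(),b[m&(b<0)].min(),b[m&(b<0)].max(),b[m&(b>0)].max())
    m=(a>.03)&(a<.078)&(z>.1)&(z<.17)&(b>.1)&(b<.13);f=np.polyfit(a[m],b[m],1);print(n,'stop',m.sum(),'dyaw',np.degrees(f[0]),np.percentile(b[m],[1,5,50,95,99]))
E
python3 m2.py | sed -n '/---/,$p'
python3 -m handwheel '[{"wx":0,"wy":0,"wz":0,"tx":4.7,"ty":3.2,"tz":0,"gripper":9.1},{"wx":0,"wy":0,"wz":0.4,"tx":4.7,"ty":3.2,"tz":23,"gripper":9.1},{"wx":0,"wy":0,"wz":0.4,"tx":4.7,"ty":3.2,"tz":23,"gripper":9.1},{"wx":0,"wy":0,"wz":0.4,"tx":4.7,"ty":3.2,"tz":23,"gripper":9.1},{"wx":0,"wy":0,"wz":0.4,"tx":4.7,"ty":3.2,"tz":23,"gripper":9.1},{"wx":0,"wy":0,"wz":0.4,"tx":4.7,"ty":3.2,"tz":23,"gripper":9.1},{"wx":0,"wy":0,"wz":0.4,"tx":4.7,"ty":3.2,"tz":23,"gripper":9.1}]'
```

```text
---
scene railfront 388 dyaw -0.42641045035368424 x at 0 0.013295982654394908
scene panel 298 dyaw -0.38142966649076837 x at 0 8.794099484480695e-05
scene louvre 326 dyaw -0.42846171630649416 x at 0 0.013299815276281117
scene posts 77 -0.14232156033285276 -0.12217484698314224 0.13763130677790114
scene stop 186 dyaw -0.6809070423970168 [0.1093 0.1108 0.1145 0.1161 0.1164]
top railfront 55 dyaw -0.25405593911392726 x at 0 0.010534710971528052
top panel 83 dyaw -0.36667931077884897 x at 0 -0.001967509740383483
top posts 78 -0.13978156956318238 -0.1201562647315832 0.13967514270149795
top stop 41 dyaw 0.13502579088743374 [0.1114 0.1116 0.1152 0.1174 0.1174]
t: 2.82
position: [0.5063, 0.1551, 0.1454]
ee_rot: [[0.009, 1.0, 0.003], [1.0, -0.009, 0.0], [0.0, 0.003, -1.0]]
ft_force: [0.7, -0.6, 1.9]
gripper_width: 0.0907
grasp_force: 0.0
```

```bash
python3 -m handwheel '[{"wx":0,"wy":0,"wz":0,"tx":0,"ty":-0.1,"tz":3.5,"gripper":9.1},{"wx":0,"wy":0,"wz":0,"tx":0,"ty":-0.1,"tz":6.6,"gripper":9.1},{"wx":0,"wy":0,"wz":0,"tx":0,"ty":-0.1,"tz":6.6,"gripper":5},{"wx":0,"wy":0,"wz":0,"tx":0,"ty":-0.1,"tz":6.6,"gripper":3},{"wx":0,"wy":0,"wz":0,"tx":0,"ty":-0.1,"tz":6.6,"gripper":0},{"wx":0,"wy":0,"wz":0,"tx":0,"ty":-0.1,"tz":6.6,"gripper":0},{"wx":0,"wy":0,"wz":0,"tx":0,"ty":-0.1,"tz":6.6,"gripper":0},{"wx":0,"wy":0,"wz":0,"tx":0,"ty":-0.1,"tz":6.6,"gripper":0},{"wx":0,"wy":0,"wz":0,"tx":0,"ty":-0.1,"tz":6.6,"gripper":0}]'
```

```text
t: 3.95
position: [0.5039, 0.1558, 0.0773]
ee_rot: [[0.008, 1.0, -0.0], [1.0, -0.008, -0.0], [-0.0, -0.0, -1.0]]
ft_force: [0.2, 0.5, -0.9]
gripper_width: 0.0257
grasp_force: 0.0
```

```bash
python3 -m handwheel '[{"wx":0,"wy":0,"wz":0,"tx":0,"ty":0,"tz":0,"gripper":0},{"wx":0,"wy":0,"wz":0,"tx":0,"ty":0,"tz":0,"gripper":0},{"wx":0,"wy":0,"wz":0,"tx":0,"ty":0,"tz":0,"gripper":0}]'
```

```text
t: 4.32
position: [0.5037, 0.1557, 0.0771]
ee_rot: [[0.008, 1.0, -0.001], [1.0, -0.008, -0.0], [-0.0, -0.001, -1.0]]
ft_force: [-0.4, -0.4, -1.5]
gripper_width: 0.0095
grasp_force: 30.0
```

```bash
python3 -m handwheel '[{"wx":0,"wy":0,"wz":0,"tx":0,"ty":0,"tz":-1,"gripper":0},{"wx":0,"wy":0,"wz":0,"tx":0,"ty":0,"tz":-3,"gripper":0},{"wx":0,"wy":0,"wz":0,"tx":0,"ty":0,"tz":-6,"gripper":0},{"wx":0,"wy":0,"wz":0,"tx":0,"ty":0,"tz":-10,"gripper":0},{"wx":0,"wy":0,"wz":0,"tx":0,"ty":0,"tz":-14,"gripper":0},{"wx":0,"wy":0,"wz":0,"tx":0,"ty":0,"tz":-18,"gripper":0},{"wx":0,"wy":0,"wz":0,"tx":0,"ty":0,"tz":-20,"gripper":0},{"wx":0,"wy":0,"wz":0,"tx":0,"ty":0,"tz":-20,"gripper":0},{"wx":0,"wy":0,"wz":0,"tx":0,"ty":0,"tz":-20,"gripper":0},{"wx":0,"wy":0,"wz":0,"tx":0,"ty":0,"tz":-20,"gripper":0}]'
python3 - <<'E'
from h import *
np.set_printoptions(precision=4,suppress=True)
s=bot.sense();print(s['ft_force'],s['position'])
for n in('scene','top'):
    p=cam(n);P=cloud(p);m=(p['frame'].min(2)>150)&(abs(P[...,0]-.5)<.09)&(abs(P[...,1]-.156)<.07)&(P[...,2]>.2)&(P[...,2]<.33)
    np.savez('pics/'+n+'1',frame=p['frame'],P=P)
    Q=P[m];h=np.percentile(Q[:,2],[1,25,50,75,99]);print(n,len(Q),h,np.percentile(Q,1,0),np.percentile(Q,99,0));v,u=np.nonzero(m);print(u.min(),u.max(),v.min(),v.max())
    if n=='scene':
        cv2.imwrite('pics/s1.png',cv2.resize(p['frame'][90:290,190:400],None,fx=3,fy=3,interpolation=2))
E
```

```text
t: 5.58
position: [0.5033, 0.1557, 0.276]
ee_rot: [[0.008, 1.0, -0.003], [1.0, -0.008, -0.0], [-0.001, -0.003, -1.0]]
ft_force: [-0.3, 0.3, -4.2]
gripper_width: 0.0104
grasp_force: 30.0
[-0.3318  0.3293 -4.2169] [0.5033 0.1557 0.276 ]
scene 852 [0.2015 0.2373 0.2442 0.2597 0.3125] [0.4523 0.1464 0.2015] [0.5448 0.2017 0.3125]
307 349 178 226Traceback (most recent call last):
  File "<stdin>", line 7, in <module>
    return _quantile_unchecked(
        a, q, axis, out, overwrite_input, method, keepdims, weights)
    return _ureduce(a,
                    func=_quantile_ureduce_func,
    ...<5 lines>...
                    overwrite_input=overwrite_input,
                    method=method)
    r = func(a, **kwargs)
    result = _quantile(arr,
                       quantiles=q,
    ...<2 lines>...
                       out=out,
                       weights=wgt)
    slices_having_nans = np.isnan(arr[-1, ...])
                                  ~~~^^^^^^^^^
IndexError: index -1 is out of bounds for axis 0 with size 0
```

View pics/s1.png

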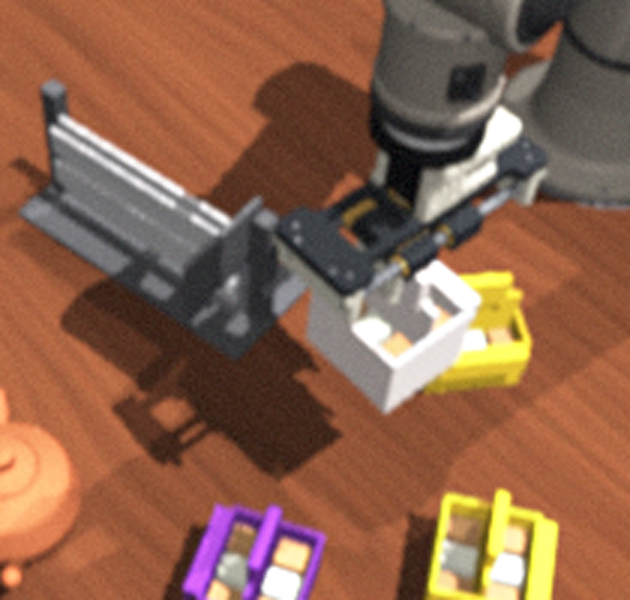

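The bin is held level at crop (400,340), with the lip side toward the robot; the wrist force shows about 4 N of weight. Next I carry it over the end stop to the middle of the rail.

```bash
python3 -m handwheel '[{"wx":0,"wy":0,"wz":-1,"tx":-2,"ty":0.3,"tz":0,"gripper":0},{"wx":0,"wy":0,"wz":-3,"tx":-6,"ty":1,"tz":0,"gripper":0},{"wx":0,"wy":0,"wz":-5,"tx":-11,"ty":1.8,"tz":0,"gripper":0},{"wx":0,"wy":0,"wz":-7,"tx":-16,"ty":2.6,"tz":0,"gripper":0},{"wx":0,"wy":0,"wz":-9,"tx":-21,"ty":3.4,"tz":0,"gripper":0},{"wx":0,"wy":0,"wz":-10,"tx":-26,"ty":4.3,"tz":0,"gripper":0},{"wx":0,"wy":0,"wz":-11,"tx":-30,"ty":5.0,"tz":0,"gripper":0},{"wx":0,"wy":0,"wz":-11.8,"tx":-31.9,"ty":5.26,"tz":0,"gripper":0},{"wx":0,"wy":0,"wz":-11.8,"tx":-31.9,"ty":5.26,"tz":0,"gripper":0},{"wx":0,"wy":0,"wz":-11.8,"tx":-31.9,"ty":5.26,"tz":0,"gripper":0}]'
python3 -m handwheel '[{"wx":0,"wy":0,"wz":0,"tx":0,"ty":0,"tz":1.5,"gripper":0},{"wx":0,"wy":0,"wz":0,"tx":0,"ty":0,"tz":3,"gripper":0},{"wx":0,"wy":0,"wz":0,"tx":0,"ty":0,"tz":4,"gripper":0},{"wx":0,"wy":0,"wz":0,"tx":0,"ty":0,"tz":4,"gripper":0},{"wx":0,"wy":0,"wz":0,"tx":0,"ty":0,"tz":4,"gripper":0},{"wx":0,"wy":0,"wz":0,"tx":0,"ty":0,"tz":4,"gripper":0}]'
cat > st.py <<'E'
from h import *
np.set_printoptions(precision=4,suppress=True)
th=np.radians(11.35);R=np.array([[np.cos(th),np.sin(th)],[-np.sin(th),np.cos(th)]])
s=bot.sense();p=s['position'];q=R@(p[:2]-[.4949,-.1551])
print('stand xy',q,'binz',p[2]-.077,'F',s['ft_force'],'yaw',np.degrees(np.arctan2(s['ee_rot'][1,1],s['ee_rot'][0,1])),'g',s['grasp_force'],'t',s['t'],'M',s['torque'])
E
cat > look.py <<'E'
import sys
from st import *
for n in('scene','wrist'):
    p=cam(n);P=cloud(p)
    np.savez('pics/%s_%s'%(n,sys.argv[1]),frame=p['frame'],P=P)
    f=p['frame'] if n=='wrist' else p['frame'][90:240,180:330]
    cv2.imwrite('pics/%s_%s.png'%(n,sys.argv[1]),f if n=='wrist' else cv2.resize(f,None,fx=4,fy=4,interpolation=2))
    Q=P.reshape(-1,3);W=(p['frame'].min(2)>140).ravel()
    ab=(Q[:,:2]-[.4949,-.1551])@R.T
    m=(abs(ab[:,1])<.1)&(ab[:,0]>.009)&(ab[:,0]<.02)&(Q[:,2]>.09)&(Q[:,2]<.13)
    if m.sum()>10:print(n,'rail front x',m.sum(),np.median(ab[m,0]),'zmax',np.percentile(Q[m,2],99),np.polyfit(ab[m,1],ab[m,0],1))
    m=W&(abs(ab[:,1]+.02)<.06)&(ab[:,0]>.07)&(ab[:,0]<.12)&(Q[:,2]>.15)&(Q[:,2]<.235)
    if m.sum()>10:print(n,'bin front wall x',m.sum(),np.median(ab[m,0]),np.polyfit(ab[m,1],ab[m,0],1),'y',np.percentile(ab[m,1],[1,99]),'z',np.percentile(Q[m,2],[1,99]))
E
python3 look.py a
```

```text
t: 6.92
position: [0.554, -0.1628, 0.277]
ee_rot: [[-0.197, 0.98, -0.001], [0.98, 0.197, 0.001], [0.001, -0.001, -1.0]]
ft_force: [-0.3, -0.1, -3.7]
gripper_width: 0.0097
grasp_force: 30.0
t: 7.68
position: [0.5544, -0.1637, 0.238]
ee_rot: [[-0.197, 0.98, 0.001], [0.98, 0.197, -0.001], [-0.001, 0.001, -1.0]]
ft_force: [-0.6, -0.2, -4.2]
gripper_width: 0.0097
grasp_force: 30.0
stand xy [ 0.0566 -0.0202] binz 0.16096868452166097 F [-0.6327 -0.2375 -4.1753] yaw 11.365753965193088 g 29.999212324619293 t 7.675 M [ 0.0229 -0.101   0.0866]
scene rail front x 198 0.01432537932828481 zmax 0.1291607811865117 [-0.0001  0.0143]
scene bin front wall x 549 0.09602868362108304 [-0.103   0.0904] y [-0.0632  0.026 ] z [0.1638 0.2233]
wrist rail front x 846 0.014757072161455755 zmax 0.1295634204254126 [0.0018 0.0141]
wrist bin front wall x 2733 0.08308612448094942 [0.0585 0.0832] y [-0.0221  0.0243] z [0.167  0.2236]
```

View pics/scene_a.png

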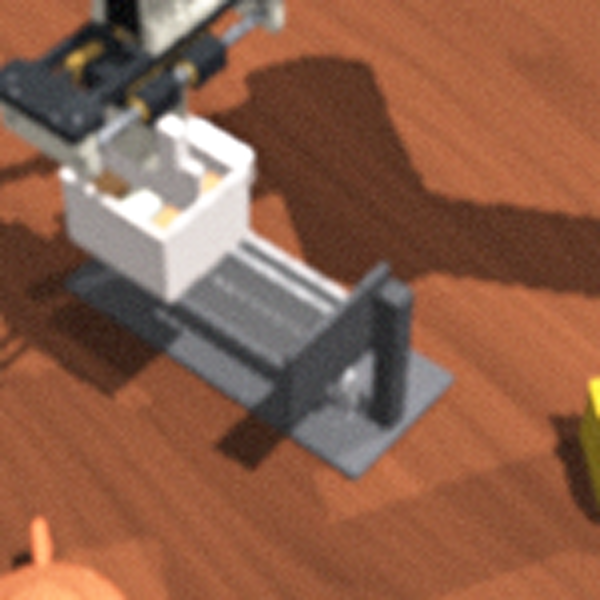

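View pics/wrist_a.png

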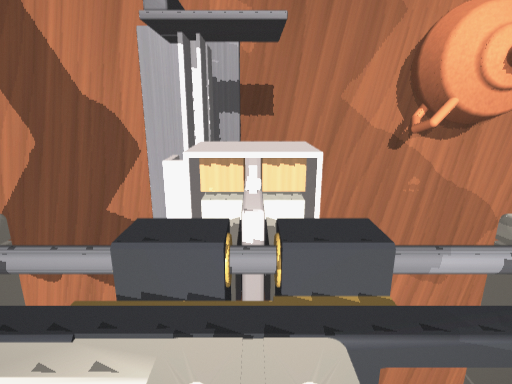

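The scene view shows the bin level over the rail, with its corner at (170,300). The wrist view shows the slot between the edges at columns 185 and 200, and the bin's flange edge at (165,158). I'll measure lip against slot in the wrist view alone.

Run:
```python
from st import *
for n in ('wrist','scene'):
    D=np.load(f'pics/{n}_a.npz');Q=D['P'].reshape(-1,3);fr=D['frame'].reshape(-1,3).astype(int)
    ab=(Q[:,:2]-[.4949,-.1551])@R.T;z=Q[:,2];W=(fr.min(1)>130)
    m=(z>.212)&(z<.23)&(ab[:,1]>.0)&(ab[:,1]<.035)&(abs(ab[:,0]-.05)<.07)
    print(n,'rim',m.sum(),'x',np.percentile(ab[m,0],[.5,2,98,99.5]),'y',np.percentile(ab[m,1],[98,99.5]),'z',np.percentile(z[m],[5,50,95]))
    k=(ab[:,1]>.03)&(ab[:,1]<.1)
    for lo,hi in((.1,.11),(.11,.12),(.12,.126),(.126,.132),(.132,.14)):
        m=k&(z>lo)&(z<hi)&(abs(ab[:,0])<.03)
        if m.sum()>5:
            h,e=np.histogram(ab[m,0],np.arange(-.012,.022,.001));print(lo,m.sum(),dict(zip(np.round(e[:-1]*1000).astype(int).tolist(),h.tolist())))
```

```text
stand xy [ 0.0565 -0.0201] binz 0.1608623498030904 F [ 0.6792  0.2055 -3.4277] yaw 11.364524123588716 g 29.999382197856903 t 7.775 M [-0.036  -0.122  -0.0229]
wrist rim 2410 x [0.0057 0.0063 0.0968 0.0974] y [0.0243 0.0244] z [0.2134 0.2222 0.2234]
0.1 728 {-12: 0, -11: 0, -10: 0, -9: 0, -8: 0, -7: 0, -6: 0, -5: 0, -4: 0, -3: 0, -2: 0, -1: 0, 0: 0, 1: 136, 2: 105, 3: 80, 4: 89, 5: 80, 6: 78, 7: 34, 8: 0, 9: 0, 10: 0, 11: 0, 12: 0, 13: 0, 14: 103, 15: 23, 16: 0, 17: 0, 18: 0, 19: 0, 20: 0}
0.11 330 {-12: 0, -11: 0, -10: 0, -9: 0, -8: 0, -7: 0, -6: 0, -5: 0, -4: 0, -3: 0, -2: 0, -1: 0, 0: 0, 1: 152, 2: 36, 3: 0, 4: 0, 5: 0, 6: 0, 7: 0, 8: 0, 9: 0, 10: 0, 11: 0, 12: 0, 13: 0, 14: 118, 15: 24, 16: 0, 17: 0, 18: 0, 19: 0, 20: 0}
0.12 222 {-12: 0, -11: 0, -10: 0, -9: 0, -8: 0, -7: 0, -6: 0, -5: 0, -4: 0, -3: 0, -2: 0, -1: 0, 0: 0, 1: 88, 2: 35, 3: 0, 4: 0, 5: 0, 6: 0, 7: 0, 8: 0, 9: 0, 10: 0, 11: 0, 12: 0, 13: 0, 14: 80, 15: 19, 16: 0, 17: 0, 18: 0, 19: 0, 20: 0}
0.126 642 {-12: 0, -11: 0, -10: 0, -9: 0, -8: 0, -7: 0, -6: 0, -5: 0, -4: 0, -3: 10, -2: 40, -1: 39, 0: 41, 1: 130, 2: 28, 3: 0,
[... 918 characters left out ...]
0.12 50 {-12: 0, -11: 0, -10: 0, -9: 0, -8: 0, -7: 0, -6: 0, -5: 0, -4: 0, -3: 0, -2: 0, -1: 3, 0: 6, 1: 6, 2: 9, 3: 0, 4: 0, 5: 0, 6: 0, 7: 0, 8: 0, 9: 0, 10: 1, 11: 2, 12: 3, 13: 5, 14: 8, 15: 5, 16: 1, 17: 1, 18: 0, 19: 0, 20: 0}
0.126 59 {-12: 0, -11: 0, -10: 0, -9: 0, -8: 0, -7: 0, -6: 0, -5: 0, -4: 1, -3: 3, -2: 7, -1: 3, 0: 6, 1: 7, 2: 8, 3: 0, 4: 1, 5: 0, 6: 0, 7: 0, 8: 0, 9: 0, 10: 1, 11: 2, 12: 3, 13: 4, 14: 9, 15: 1, 16: 2, 17: 1, 18: 0, 19: 0, 20: 0}
0.132 15 {-12: 0, -11: 0, -10: 0, -9: 0, -8: 0, -7: 0, -6: 0, -5: 0, -4: 0, -3: 0, -2: 1, -1: 2, 0: 5, 1: 1, 2: 3, 3: 3, 4: 0, 5: 0, 6: 0, 7: 0, 8: 0, 9: 0, 10: 0, 11: 0, 12: 0, 13: 0, 14: 0, 15: 0, 16: 0, 17: 0, 18: 0, 19: 0, 20: 0}
```

```bash
python3 -m handwheel '[{"wx":0,"wy":0,"wz":0,"tx":0,"ty":-0.05,"tz":1.5,"gripper":0},{"wx":0,"wy":0,"wz":0,"tx":0,"ty":-0.05,"tz":3.5,"gripper":0},{"wx":0,"wy":0,"wz":0,"tx":0,"ty":-0.05,"tz":5.2,"gripper":0},{"wx":0,"wy":0,"wz":0,"tx":0,"ty":-0.05,"tz":5.6,"gripper":0},{"wx":0,"wy":0,"wz":0,"tx":0,"ty":-0.05,"tz":5.6,"gripper":0},{"wx":0,"wy":0,"wz":0,"tx":0,"ty":-0.05,"tz":5.6,"gripper":0}]';python3 st.py
python3 - <<'E'
from st import *
for n in ('wrist','top'):
    p=cam(n);P=cloud(p);Q=P.reshape(-1,3);ab=(Q[:,:2]-[.4949,-.1551])@R.T;z=Q[:,2]
    m=(z>.158)&(z<.175)&(ab[:,1]>.0)&(ab[:,1]<.035)&(abs(ab[:,0]-.05)<.07)
    if m.sum()>5:print(n,'rim',m.sum(),'x',np.percentile(ab[m,0],[.5,2,98,99.5]),'y',np.percentile(ab[m,1],[98,99.5]),'z',np.percentile(z[m],[5,50,95]))
    k=(ab[:,1]>.03)&(ab[:,1]<.1)
    m=k&(z>.105)&(z<.127)&(abs(ab[:,0])<.005); print('panel',m.sum(),np.median(ab[m,0]))
    m=k&(z>.1)&(z<.127)&(abs(ab[:,0]-.014)<.004); print('rail',m.sum(),np.median(ab[m,0]))
    m=k&(z>.125)&(z<.137)&(abs(ab[:,0]-.013)<.004); print('railtop z',np.percentile(z[m],[50,90,97]))
E
```

```text
t: 8.52
position: [0.554, -0.1639, 0.1821]
ee_rot: [[-0.197, 0.98, 0.001], [0.98, 0.197, -0.001], [-0.001, 0.001, -1.0]]
ft_force: [0.1, 0.7, -3.5]
gripper_width: 0.01
grasp_force: 30.0
stand xy [ 0.0562 -0.0202] binz 0.1050568688229019 F [ 0.0947  0.7426 -3.4834] yaw 11.367025709336225 g 29.99919891357422 t 8.525 M [-0.0087 -0.1822  0.0358]
stand xy [ 0.0562 -0.0202] binz 0.1050568688229019 F [ 0.0947  0.7426 -3.4834] yaw 11.367025709336225 g 29.99919891357422 t 8.525 M [-0.0087 -0.1822  0.0358]
wrist rim 2265 x [0.0052 0.0059 0.0965 0.097 ] y [0.0242 0.0243] z [0.1612 0.1665 0.1676]
panel 843 0.001840211581362489
rail 762 0.014849473774531809
railtop z [0.1281 0.1291 0.1295]
top rim 55 x [0.0046 0.0049 0.0962 0.0963] y [0.0271 0.0271] z [0.164  0.1678 0.1715]
panel 2 0.002822218330519552
rail 9 0.011042463086275553
railtop z [0.1293 0.1316 0.1323]
```

```bash
python3 -m handwheel '[{"wx":0,"wy":0,"wz":0,"tx":0,"ty":0,"tz":0.6,"gripper":0},{"wx":0,"wy":0,"wz":0,"tx":0,"ty":0,"tz":0.9,"gripper":0},{"wx":0,"wy":0,"wz":0,"tx":0,"ty":0,"tz":1.0,"gripper":0},{"wx":0,"wy":0,"wz":0,"tx":0,"ty":0,"tz":1.0,"gripper":0}]';python3 st.py
python3 -m handwheel '[{"wx":0,"wy":0,"wz":0,"tx":0,"ty":0,"tz":0.2,"gripper":0},{"wx":0,"wy":0,"wz":0,"tx":0,"ty":0,"tz":0.4,"gripper":0},{"wx":0,"wy":0,"wz":0,"tx":0,"ty":0,"tz":0.4,"gripper":0}]';python3 st.py
```

```text
t: 9.12
position: [0.5536, -0.1637, 0.1713]
ee_rot: [[-0.197, 0.98, -0.0], [0.98, 0.197, 0.0], [0.0, -0.0, -1.0]]
ft_force: [-0.3, 0.2, -3.7]
gripper_width: 0.0098
grasp_force: 30.0
stand xy [ 0.0559 -0.02  ] binz 0.09426047133648653 F [-0.2545  0.2334 -3.7127] yaw 11.367443508749774 g 29.999338388442993 t 9.125 M [ 0.0127 -0.1082 -0.0225]
t: 9.5
position: [0.5535, -0.1637, 0.1672]
ee_rot: [[-0.197, 0.98, -0.0], [0.98, 0.197, 0.0], [0.0, -0.0, -1.0]]
ft_force: [0.1, 1.0, -4.1]
gripper_width: 0.0095
grasp_force: 30.0
stand xy [ 0.0558 -0.0199] binz 0.09017904415529322 F [ 0.0861  1.018  -4.0619] yaw 11.367625481927625 g 29.999294579029083 t 9.5 M [ 0.0072 -0.0652  0.0004]
```

```bash
python3 -m handwheel '[{"wx":0,"wy":0,"wz":0,"tx":0,"ty":0,"tz":0.2,"gripper":0},{"wx":0,"wy":0,"wz":0,"tx":0,"ty":0,"tz":0.4,"gripper":0},{"wx":0,"wy":0,"wz":0,"tx":0,"ty":0,"tz":0.4,"gripper":0}]';python3 st.py
```

```text
t: 9.88
position: [0.5535, -0.1637, 0.1632]
ee_rot: [[-0.197, 0.98, -0.0], [0.98, 0.197, 0.0], [0.0, -0.0, -1.0]]
ft_force: [-0.2, 0.5, -4.2]
gripper_width: 0.01
grasp_force: 30.0
stand xy [ 0.0558 -0.0199] binz 0.08616298522246905 F [-0.248   0.4767 -4.1899] yaw 11.36701399083003 g 29.999295473098755 t 9.875 M [-0.0098 -0.1482 -0.0238]
```

```bash
python3 -m handwheel '[{"wx":0,"wy":0,"wz":0,"tx":0,"ty":0,"tz":0.3,"gripper":0},{"wx":0,"wy":0,"wz":0,"tx":0,"ty":0,"tz":0.6,"gripper":0},{"wx":0,"wy":0,"wz":0,"tx":0,"ty":0,"tz":0.9,"gripper":0},{"wx":0,"wy":0,"wz":0,"tx":0,"ty":0,"tz":0.9,"gripper":0},{"wx":0,"wy":0,"wz":0,"tx":0,"ty":0,"tz":0.9,"gripper":0}]';python3 st.py
```

```text
t: 10.5
position: [0.5537, -0.1637, 0.1545]
ee_rot: [[-0.197, 0.98, 0.0], [0.98, 0.197, -0.0], [-0.0, 0.0, -1.0]]
ft_force: [0.6, -0.0, -4.7]
gripper_width: 0.0098
grasp_force: 30.0
stand xy [ 0.056 -0.02 ] binz 0.07745401749656793 F [ 0.5822 -0.0291 -4.7164] yaw 11.366705357190707 g 29.999233782291412 t 10.5 M [ 0.0045 -0.1191 -0.0149]
```

```bash
for i in 1; do python3 -m handwheel '[{"wx":0,"wy":0,"wz":0,"tx":0,"ty":0,"tz":0.1,"gripper":0},{"wx":0,"wy":0,"wz":0,"tx":0,"ty":0,"tz":0.2,"gripper":0},{"wx":0,"wy":0,"wz":0,"tx":0,"ty":0,"tz":0.2,"gripper":0},{"wx":0,"wy":0,"wz":0,"tx":0,"ty":0,"tz":0.2,"gripper":0}]';python3 st.py;done
```

```text
t: 11.0
position: [0.5536, -0.1637, 0.1524]
ee_rot: [[-0.197, 0.98, 0.0], [0.98, 0.197, -0.0], [-0.0, 0.0, -1.0]]
ft_force: [0.5, -0.7, -5.4]
gripper_width: 0.0099
grasp_force: 30.0
stand xy [ 0.0559 -0.02  ] binz 0.07539545041130498 F [ 0.5275 -0.7033 -5.3738] yaw 11.368586219478303 g 29.999289214611053 t 11.0 M [-0.0044 -0.0902  0.0117]
```

```bash
python3 -m handwheel '[{"wx":0,"wy":0,"wz":0,"tx":0,"ty":0,"tz":0.1,"gripper":0},{"wx":0,"wy":0,"wz":0,"tx":0,"ty":0,"tz":0.1,"gripper":0},{"wx":0,"wy":0,"wz":0,"tx":0,"ty":0,"tz":0.1,"gripper":0}]';python3 st.py
python3 -m handwheel '[{"wx":0,"wy":0,"wz":0,"tx":0,"ty":0,"tz":0.1,"gripper":0},{"wx":0,"wy":0,"wz":0,"tx":0,"ty":0,"tz":0.1,"gripper":0},{"wx":0,"wy":0,"wz":0,"tx":0,"ty":0,"tz":0.1,"gripper":0}]';python3 st.py
```

```text
t: 11.38
position: [0.5536, -0.1637, 0.1514]
ee_rot: [[-0.197, 0.98, -0.0], [0.98, 0.197, -0.0], [-0.0, -0.0, -1.0]]
ft_force: [-0.1, 0.5, -4.8]
gripper_width: 0.0097
grasp_force: 30.0
stand xy [ 0.0559 -0.02  ] binz 0.07436887703190247 F [-0.1118  0.4905 -4.8415] yaw 11.366384652427875 g 29.999307096004486 t 11.375 M [-0.0003 -0.1284  0.0139]
t: 11.75
position: [0.5536, -0.1637, 0.1504]
ee_rot: [[-0.197, 0.98, -0.0], [0.98, 0.197, -0.0], [-0.0, -0.0, -1.0]]
ft_force: [0.4, 0.1, -4.3]
gripper_width: 0.0099
grasp_force: 30.0
stand xy [ 0.0559 -0.02  ] binz 0.07337334762287602 F [ 0.4443  0.081  -4.3201] yaw 11.366684891682329 g 29.99924272298813 t 11.75 M [ 0.0225 -0.1076 -0.0136]
```

```bash
python3 -m handwheel '[{"wx":0,"wy":0,"wz":0,"tx":0,"ty":0,"tz":0.1,"gripper":0},{"wx":0,"wy":0,"wz":0,"tx":0,"ty":0,"tz":0.1,"gripper":0},{"wx":0,"wy":0,"wz":0,"tx":0,"ty":0,"tz":0.1,"gripper":0}]';python3 st.py
```

```text
t: 12.12
position: [0.5536, -0.1637, 0.1494]
ee_rot: [[-0.197, 0.98, 0.0], [0.98, 0.197, -0.0], [-0.0, 0.0, -1.0]]
ft_force: [0.6, 0.5, -4.3]
gripper_width: 0.0096
grasp_force: 30.0
stand xy [ 0.0559 -0.02  ] binz 0.0723871213138866 F [ 0.6068  0.4745 -4.2826] yaw 11.367052284715193 g 29.9991837143898 t 12.125 M [-0.0227 -0.1594  0.0283]
```

```bash
python3 -m handwheel '[{"wx":0,"wy":0,"wz":0,"tx":0,"ty":0,"tz":0.05,"gripper":0},{"wx":0,"wy":0,"wz":0,"tx":0,"ty":0,"tz":0.05,"gripper":0},{"wx":0,"wy":0,"wz":0,"tx":0,"ty":0,"tz":0.05,"gripper":0}]';python3 st.py
```

```text
t: 12.5
position: [0.5536, -0.1637, 0.1489]
ee_rot: [[-0.197, 0.98, 0.0], [0.98, 0.197, -0.0], [-0.0, 0.0, -1.0]]
ft_force: [0.5, 0.3, -4.3]
gripper_width: 0.01
grasp_force: 30.0
stand xy [ 0.0559 -0.02  ] binz 0.07188721361274188 F [ 0.5232  0.3199 -4.3461] yaw 11.366237131335383 g 29.999299943447113 t 12.5 M [ 0.022  -0.1105 -0.0173]
```

```bash
python3 -m handwheel '[{"wx":0,"wy":0,"wz":0,"tx":0,"ty":0,"tz":0.05,"gripper":0},{"wx":0,"wy":0,"wz":0,"tx":0,"ty":0,"tz":0.05,"gripper":0},{"wx":0,"wy":0,"wz":0,"tx":0,"ty":0,"tz":0.05,"gripper":0}]';python3 st.py
```

```text
t: 12.88
position: [0.5536, -0.1637, 0.1484]
ee_rot: [[-0.197, 0.98, 0.0], [0.98, 0.197, -0.0], [-0.0, 0.0, -1.0]]
ft_force: [-0.5, 0.2, -4.7]
gripper_width: 0.0098
grasp_force: 30.0
stand xy [ 0.0559 -0.02  ] binz 0.07138281662503655 F [-0.5204  0.188  -4.7057] yaw 11.367891197377725 g 29.99929279088974 t 12.875 M [-0.0035 -0.1197  0.005 ]
```

```bash
python3 -m handwheel '[{"wx":0,"wy":0,"wz":0,"tx":0,"ty":0,"tz":0.05,"gripper":0},{"wx":0,"wy":0,"wz":0,"tx":0,"ty":0,"tz":0.05,"gripper":0},{"wx":0,"wy":0,"wz":0,"tx":0,"ty":0,"tz":0.05,"gripper":0}]';python3 st.py
```

```text
t: 13.25
position: [0.5536, -0.1637, 0.1479]
ee_rot: [[-0.197, 0.98, 0.0], [0.98, 0.197, -0.0], [-0.0, 0.0, -1.0]]
ft_force: [0.8, 0.8, -3.8]
gripper_width: 0.0099
grasp_force: 30.0
stand xy [ 0.0559 -0.02  ] binz 0.07088801138914398 F [ 0.7843  0.8411 -3.839 ] yaw 11.3686240753444 g 29.99929279088974 t 13.25 M [ 0.0156 -0.1492 -0.001 ]
```

```bash
python3 -m handwheel '[{"wx":0,"wy":0,"wz":0,"tx":0,"ty":0,"tz":0.05,"gripper":0},{"wx":0,"wy":0,"wz":0,"tx":0,"ty":0,"tz":0.05,"gripper":0},{"wx":0,"wy":0,"wz":0,"tx":0,"ty":0,"tz":0.05,"gripper":0}]';python3 st.py
```

```text
t: 13.62
position: [0.5537, -0.1637, 0.1476]
ee_rot: [[-0.197, 0.98, 0.0], [0.98, 0.197, -0.0], [-0.0, 0.0, -1.0]]
ft_force: [0.1, 1.0, -1.1]
gripper_width: 0.01
grasp_force: 30.0
stand xy [ 0.056 -0.02 ] binz 0.07056305761321115 F [ 0.0723  0.9742 -1.1428] yaw 11.366160461322409 g 29.999585151672363 t 13.625 M [ 0.0368  0.0181 -0.1019]
```

The rail took about 3.5 N of the 4.5 N weight at bin z ≈ 0.0706. I'll hold there, then slide.

```bash
python3 -m handwheel '[{"wx":0,"wy":0,"wz":0,"tx":0,"ty":0,"tz":0,"gripper":0},{"wx":0,"wy":0,"wz":0,"tx":0,"ty":0,"tz":0,"gripper":0},{"wx":0,"wy":0,"wz":0,"tx":0,"ty":0,"tz":0,"gripper":0},{"wx":0,"wy":0,"wz":0,"tx":0.3,"ty":0,"tz":0,"gripper":0},{"wx":0,"wy":0,"wz":0,"tx":1,"ty":0,"tz":0,"gripper":0},{"wx":0,"wy":0,"wz":0,"tx":1.7,"ty":0,"tz":0,"gripper":0},{"wx":0,"wy":0,"wz":0,"tx":2,"ty":0,"tz":0,"gripper":0},{"wx":0,"wy":0,"wz":0,"tx":2,"ty":0,"tz":0,"gripper":0}]';python3 st.py
```

```text
t: 14.62
position: [0.5496, -0.1434, 0.1475]
ee_rot: [[-0.198, 0.98, -0.0], [0.98, 0.198, 0.001], [0.001, 0.0, -1.0]]
ft_force: [0.7, 1.0, 0.6]
gripper_width: 0.0098
grasp_force: 30.0
stand xy [0.056  0.0007] binz 0.07054063026761599 F [0.695  0.9816 0.6369] yaw 11.39102847231141 g 29.999806880950928 t 14.625 M [ 0.0231  0.0985 -0.0014]
```

```bash
python3 -m handwheel '[{"wx":0,"wy":0,"wz":0,"tx":0.4,"ty":0,"tz":0,"gripper":0},{"wx":0,"wy":0,"wz":0,"tx":1.2,"ty":0,"tz":0,"gripper":0},{"wx":0,"wy":0,"wz":0,"tx":2,"ty":0,"tz":0,"gripper":0},{"wx":0,"wy":0,"wz":0,"tx":2.8,"ty":0,"tz":0,"gripper":0},{"wx":0,"wy":0,"wz":0,"tx":3,"ty":0,"tz":0,"gripper":0},{"wx":0,"wy":0,"wz":0,"tx":3,"ty":0,"tz":0,"gripper":0}]';python3 st.py
```

```text
t: 15.38
position: [0.5437, -0.1141, 0.1475]
ee_rot: [[-0.197, 0.98, -0.0], [0.98, 0.197, 0.001], [0.001, -0.0, -1.0]]
ft_force: [0.3, 0.6, 3.2]
gripper_width: 0.01
grasp_force: 30.0
stand xy [0.0559 0.0306] binz 0.07047922858425344 F [0.3029 0.636  3.2046] yaw 11.380497016816005 g 30.00123918056488 t 15.375 M [-0.1151  0.1282  0.0835]
```

```bash
python3 -m handwheel '[{"wx":0,"wy":0,"wz":0,"tx":0.4,"ty":0,"tz":-0.04,"gripper":0},{"wx":0,"wy":0,"wz":0,"tx":1.0,"ty":0,"tz":-0.04,"gripper":0},{"wx":0,"wy":0,"wz":0,"tx":1.6,"ty":0,"tz":-0.04,"gripper":0},{"wx":0,"wy":0,"wz":0,"tx":2.2,"ty":0,"tz":-0.04,"gripper":0},{"wx":0,"wy":0,"wz":0,"tx":2.4,"ty":0,"tz":-0.04,"gripper":0},{"wx":0,"wy":0,"wz":0,"tx":2.4,"ty":0,"tz":-0.04,"gripper":0}]';python3 st.py
python3 - <<'E'
from st import *
p=cam('wrist');P=cloud(p);np.savez('pics/wb',frame=p['frame'],P=P);cv2.imwrite('pics/wb.png',p['frame'])
p=cam('scene');P=cloud(p);np.savez('pics/sb',frame=p['frame'],P=P)
for n in('wb','sb'):
    Q=np.load(f'pics/{n}.npz')['P'].reshape(-1,3);ab=(Q[:,:2]-[.4949,-.1551])@R.T;z=Q[:,2]
    m=(z>.125)&(z<.14)&(ab[:,0]>.03)&(ab[:,0]<.1)&(ab[:,1]>.08)&(ab[:,1]<.105);print(n,'bin y side',m.sum(),np.percentile(ab[m,1],[50,95,99]) if m.any() else '')
    m=(z>.12)&(z<.17)&(ab[:,0]>.03)&(ab[:,0]<.078)&(ab[:,1]>.106)&(ab[:,1]<.125);print('stop',m.sum(),np.percentile(ab[m,1],[1,5,25,50,75,95]) if m.any() else '')
E
```

```text
t: 16.12
position: [0.5388, -0.0904, 0.1476]
ee_rot: [[-0.197, 0.98, -0.001], [0.98, 0.197, 0.001], [0.001, -0.001, -1.0]]
ft_force: [-0.2, 1.1, -1.5]
gripper_width: 0.0098
grasp_force: 30.0
stand xy [0.0557 0.0548] binz 0.07056417142598058 F [-0.2431  1.0544 -1.4788] yaw 11.370178758057166 g 30.001021921634674 t 16.125 M [ 0.1792 -0.0344 -0.0869]
stand xy [0.0557 0.0548] binz 0.07056417142598058 F [-0.2431  1.0544 -1.4788] yaw 11.370178758057166 g 30.001021921634674 t 16.125 M [ 0.1792 -0.0344 -0.0869]
wb bin y side 1027 [0.0976 0.0992 0.0993]
stop 1588 [0.1091 0.1092 0.1106 0.1125 0.1143 0.1148]
sb bin y side 51 [0.0949 0.1001 0.1008]
stop 136 [0.1092 0.1108 0.1138 0.1148 0.1154 0.1166]
```

```bash
python3 -m handwheel '[{"wx":0,"wy":0,"wz":0,"tx":0.3,"ty":0,"tz":0,"gripper":0},{"wx":0,"wy":0,"wz":0,"tx":0.6,"ty":0,"tz":0,"gripper":0},{"wx":0,"wy":0,"wz":0,"tx":0.75,"ty":0,"tz":0,"gripper":0},{"wx":0,"wy":0,"wz":0,"tx":0.75,"ty":0,"tz":0,"gripper":0}]';python3 st.py
python3 -m handwheel '[{"wx":0,"wy":0,"wz":0,"tx":0.05,"ty":0,"tz":0,"gripper":0},{"wx":0,"wy":0,"wz":0,"tx":0.1,"ty":0,"tz":0,"gripper":0},{"wx":0,"wy":0,"wz":0,"tx":0.1,"ty":0,"tz":0,"gripper":0}]';python3 st.py
```

```text
t: 16.73
position: [0.5375, -0.0836, 0.1477]
ee_rot: [[-0.197, 0.98, -0.0], [0.98, 0.197, 0.0], [0.0, -0.0, -1.0]]
ft_force: [0.8, -0.1, -3.7]
gripper_width: 0.01
grasp_force: 30.0
stand xy [0.0558 0.0617] binz 0.07066754411685121 F [ 0.7554 -0.1488 -3.7481] yaw 11.378656570205287 g 29.999157786369324 t 16.725 M [-0.0195 -0.1144  0.0241]
t: 17.1
position: [0.5374, -0.0828, 0.1478]
ee_rot: [[-0.197, 0.98, -0.0], [0.98, 0.197, -0.0], [-0.0, -0.0, -1.0]]
ft_force: [-0.8, 0.1, -4.5]
gripper_width: 0.01
grasp_force: 30.0
stand xy [0.0559 0.0625] binz 0.07077897009901966 F [-0.836   0.0952 -4.4629] yaw 11.371578880612178 g 29.999163150787354 t 17.1 M [-0.0033 -0.0957 -0.0334]
```

```bash
python3 -m handwheel '[{"wx":0,"wy":0,"wz":0,"tx":0.05,"ty":0,"tz":0,"gripper":0},{"wx":0,"wy":0,"wz":0,"tx":0.05,"ty":0,"tz":0,"gripper":0},{"wx":0,"wy":0,"wz":0,"tx":0.05,"ty":0,"tz":0,"gripper":0}]';python3 st.py
```

```text
t: 17.48
position: [0.5373, -0.0823, 0.1478]
ee_rot: [[-0.197, 0.98, 0.0], [0.98, 0.197, -0.0], [-0.0, 0.0, -1.0]]
ft_force: [-0.7, 0.1, -4.2]
gripper_width: 0.0097
grasp_force: 30.0
stand xy [0.0559 0.063 ] binz 0.0707914812343013 F [-0.6558  0.1185 -4.1588] yaw 11.370027873748574 g 29.999448359012604 t 17.475 M [-0.0086 -0.1242 -0.0227]
```

```bash
python3 -m handwheel '[{"wx":0,"wy":0,"wz":0,"tx":0.05,"ty":0,"tz":0,"gripper":0},{"wx":0,"wy":0,"wz":0,"tx":0.05,"ty":0,"tz":0,"gripper":0},{"wx":0,"wy":0,"wz":0,"tx":0.05,"ty":0,"tz":0,"gripper":0}]';python3 st.py
```

```text
t: 17.85
position: [0.5372, -0.0818, 0.1478]
ee_rot: [[-0.197, 0.98, 0.0], [0.98, 0.197, -0.0], [-0.0, 0.0, -1.0]]
ft_force: [-0.4, -0.2, -4.5]
gripper_width: 0.0096
grasp_force: 30.0
stand xy [0.0559 0.0635] binz 0.07078169068690889 F [-0.3923 -0.1761 -4.4525] yaw 11.367777859610234 g 29.999297261238098 t 17.85 M [-0.0094 -0.1178  0.0243]
```

```bash
python3 -m handwheel '[{"wx":0,"wy":0,"wz":0,"tx":0.05,"ty":0,"tz":0,"gripper":0},{"wx":0,"wy":0,"wz":0,"tx":0.05,"ty":0,"tz":0,"gripper":0},{"wx":0,"wy":0,"wz":0,"tx":0.05,"ty":0,"tz":0,"gripper":0}]';python3 st.py
```

```text
t: 18.23
position: [0.5371, -0.0814, 0.1478]
ee_rot: [[-0.197, 0.98, -0.0], [0.98, 0.197, -0.0], [-0.0, -0.0, -1.0]]
ft_force: [-0.4, 1.3, -4.1]
gripper_width: 0.0095
grasp_force: 30.0
stand xy [0.0559 0.064 ] binz 0.07077516919759673 F [-0.4028  1.2537 -4.1474] yaw 11.368552409053923 g 29.99929368495941 t 18.225 M [ 0.0012 -0.1428 -0.0269]
```

```bash
python3 -m handwheel '[{"wx":0,"wy":0,"wz":0,"tx":0.05,"ty":0,"tz":0,"gripper":0},{"wx":0,"wy":0,"wz":0,"tx":0.05,"ty":0,"tz":0,"gripper":0},{"wx":0,"wy":0,"wz":0,"tx":0.05,"ty":0,"tz":0,"gripper":0}]';python3 st.py
```

```text
t: 18.6
position: [0.537, -0.081, 0.1478]
ee_rot: [[-0.197, 0.98, 0.0], [0.98, 0.197, -0.0], [-0.0, 0.0, -1.0]]
ft_force: [-0.7, -0.9, -3.7]
gripper_width: 0.0097
grasp_force: 30.0
stand xy [0.0559 0.0644] binz 0.07081570770388369 F [-0.6776 -0.9424 -3.6971] yaw 11.3663728046654 g 29.9994295835495 t 18.6 M [-0.1889 -0.1065  0.0486]
```

```bash
python3 -m handwheel '[{"wx":0,"wy":0,"wz":0,"tx":0.04,"ty":0,"tz":0,"gripper":0},{"wx":0,"wy":0,"wz":0,"tx":0.04,"ty":0,"tz":0,"gripper":0},{"wx":0,"wy":0,"wz":0,"tx":0.04,"ty":0,"tz":0,"gripper":0}]';python3 st.py
```

```text
t: 18.98
position: [0.537, -0.0809, 0.1479]
ee_rot: [[-0.197, 0.98, 0.0], [0.98, 0.197, -0.001], [-0.001, 0.0, -1.0]]
ft_force: [-1.4, -4.2, -4.5]
gripper_width: 0.0098
grasp_force: 30.0
stand xy [0.0559 0.0645] binz 0.07089456361333708 F [-1.4461 -4.1774 -4.5436] yaw 11.364970357241864 g 29.99966651201248 t 18.975 M [-0.807  -0.1319  0.0038]
```

```bash
python3 -m handwheel '[{"wx":0,"wy":0,"wz":0,"tx":0.04,"ty":0,"tz":0,"gripper":0},{"wx":0,"wy":0,"wz":0,"tx":0.04,"ty":0,"tz":0,"gripper":0},{"wx":0,"wy":0,"wz":0,"tx":0.04,"ty":0,"tz":0,"gripper":0}]';python3 st.py
```

```text
t: 19.35
position: [0.537, -0.0808, 0.1479]
ee_rot: [[-0.197, 0.98, 0.0], [0.98, 0.197, -0.001], [-0.002, 0.0, -1.0]]
ft_force: [0.4, -6.5, -4.7]
gripper_width: 0.01
grasp_force: 30.0
stand xy [0.0559 0.0645] binz 0.07090769698863643 F [ 0.3549 -6.4886 -4.7078] yaw 11.367984944653807 g 29.999518990516663 t 19.35 M [-1.146  -0.1376 -0.0297]
```

The bin butts the stop with about 6 N. I'll ease the push slightly, seat it on the rail and check.

```bash
python3 -m handwheel '[{"wx":0,"wy":0,"wz":0,"tx":-0.03,"ty":0,"tz":0.02,"gripper":0},{"wx":0,"wy":0,"wz":0,"tx":-0.03,"ty":0,"tz":0.04,"gripper":0},{"wx":0,"wy":0,"wz":0,"tx":-0.03,"ty":0,"tz":0.04,"gripper":0},{"wx":0,"wy":0,"wz":0,"tx":-0.03,"ty":0,"tz":0.04,"gripper":0}]';python3 st.py
```

```text
t: 19.85
position: [0.5371, -0.0809, 0.1477]
ee_rot: [[-0.197, 0.98, 0.001], [0.98, 0.197, -0.001], [-0.001, 0.0, -1.0]]
ft_force: [0.0, -5.3, -2.3]
gripper_width: 0.0097
grasp_force: 30.0
stand xy [0.056  0.0644] binz 0.07072557927612529 F [ 0.0445 -5.3284 -2.3491] yaw 11.3644054480989 g 29.999622702598572 t 19.85 M [-0.974  -0.0301 -0.0418]
```

```bash
python3 -m handwheel '[{"wx":0,"wy":0,"wz":0,"tx":0,"ty":0,"tz":0.03,"gripper":0},{"wx":0,"wy":0,"wz":0,"tx":0,"ty":0,"tz":0.03,"gripper":0},{"wx":0,"wy":0,"wz":0,"tx":0,"ty":0,"tz":0.03,"gripper":0}]';python3 st.py
```

```text
t: 20.23
position: [0.5372, -0.0809, 0.1476]
ee_rot: [[-0.197, 0.98, 0.001], [0.98, 0.197, -0.001], [-0.001, 0.001, -1.0]]
ft_force: [-1.0, -4.2, -0.6]
gripper_width: 0.0102
grasp_force: 30.0
stand xy [0.056  0.0644] binz 0.07061444079758288 F [-1.0167 -4.233  -0.6073] yaw 11.364881355926354 g 29.99989092350006 t 20.225 M [-0.9138  0.0341  0.0031]
```

```bash
python3 -m handwheel '[{"wx":0,"wy":0,"wz":0,"tx":0,"ty":0,"tz":0,"gripper":1.2},{"wx":0,"wy":0,"wz":0,"tx":0,"ty":0,"tz":0,"gripper":1.4},{"wx":0,"wy":0,"wz":0,"tx":0,"ty":0,"tz":0,"gripper":1.6},{"wx":0,"wy":0,"wz":0,"tx":0,"ty":0,"tz":0,"gripper":1.8},{"wx":0,"wy":0,"wz":0,"tx":0,"ty":0,"tz":0,"gripper":2.1},{"wx":0,"wy":0,"wz":0,"tx":0,"ty":0,"tz":0,"gripper":2.4},{"wx":0,"wy":0,"wz":0,"tx":0,"ty":0,"tz":0,"gripper":3},{"wx":0,"wy":0,"wz":0,"tx":0,"ty":0,"tz":0,"gripper":4},{"wx":0,"wy":0,"wz":0,"tx":0,"ty":0,"tz":0,"gripper":4},{"wx":0,"wy":0,"wz":0,"tx":0,"ty":0,"tz":0,"gripper":4}]';python3 st.py
```

```text
t: 21.48
position: [0.5369, -0.0804, 0.1471]
ee_rot: [[-0.197, 0.98, 0.0], [0.98, 0.197, -0.0], [-0.0, -0.0, -1.0]]
ft_force: [-0.4, 0.3, 0.3]
gripper_width: 0.0396
grasp_force: 0.0
stand xy [0.0559 0.065 ] binz 0.07009223140211028 F [-0.3723  0.3306  0.305 ] yaw 11.368632876972258 g 0.0 t 21.475 M [ 0.0524 -0.1099 -0.047 ]
```

```bash
python3 -m handwheel '[{"wx":0,"wy":0,"wz":0,"tx":0,"ty":0.3,"tz":-0.5,"gripper":4},{"wx":0,"wy":0,"wz":0,"tx":0,"ty":0.3,"tz":-2,"gripper":4},{"wx":0,"wy":0,"wz":0,"tx":0,"ty":0.3,"tz":-4,"gripper":4},{"wx":0,"wy":0,"wz":0,"tx":0,"ty":0.3,"tz":-8,"gripper":4},{"wx":0,"wy":0,"wz":0,"tx":0,"ty":0.3,"tz":-12,"gripper":4},{"wx":0,"wy":0,"wz":0,"tx":0,"ty":0.3,"tz":-16,"gripper":4},{"wx":0,"wy":0,"wz":0,"tx":0,"ty":0.3,"tz":-16,"gripper":4},{"wx":0,"wy":0,"wz":0,"tx":0,"ty":0.3,"tz":-16,"gripper":4}]'
python3 - <<'E'
from st import *
for n in('wrist','scene'):
    p=cam(n);Q=cloud(p).reshape(-1,3);ab=(Q[:,:2]-[.4949,-.1551])@R.T;z=Q[:,2]
    m=(z>.1)&(z<.15)&(ab[:,0]>.05)&(ab[:,0]<.1)&(ab[:,1]>0)&(ab[:,1]<.125)&(p['frame'].min(2).ravel()>120)
    print(n,'bin y',np.percentile(ab[m,1],[1,50,99,99.8]))
    m=(z>.145)&(z<.17)&(ab[:,0]>.03)&(ab[:,0]<.078)&(ab[:,1]>.104)&(ab[:,1]<.125);print('stop',np.percentile(ab[m,1],[1,5,50]))
    if n=='scene':cv2.imwrite('pics/end.png',cv2.resize(p['frame'][100:240,180:330],None,fx=4,fy=4,interpolation=2))
E
```

```text
t: 22.48
position: [0.5395, -0.0796, 0.307]
ee_rot: [[-0.197, 0.98, -0.0], [0.98, 0.197, -0.0], [0.0, -0.0, -1.0]]
ft_force: [-0.5, -0.1, -0.2]
gripper_width: 0.0397
grasp_force: 0.0
stand xy [0.0586 0.0652] binz 0.2299968535557662 F [-0.507  -0.0911 -0.2309] yaw 11.372163475022864 g 0.0 t 22.475 M [ 0.0361 -0.0744  0.0354]
wrist bin y [0.0191 0.0585 0.1086 0.1087]
stop [0.1046 0.1096 0.1126]
scene bin y [0.0202 0.06   0.1106 0.1112]
stop [0.1081 0.1103 0.1144]
```

View pics/end.png

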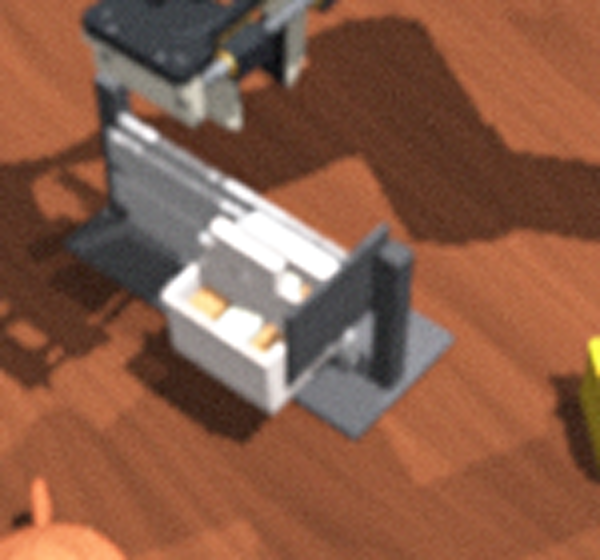

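The bin hangs on the rail with its side against the end stop (285,340), leaning slightly, and the gripper is clear. I'm handing in.

```bash
python3 -c "
from plant import bot
print(bot.hand_in())"
```

```text
the job is handed in; nothing more can be done
None
```

The white bin hangs by its lip on the top rail with its side against the end stop, released and with the arm clear; I handed the job in at about 22.6 s, and the hand-in returned no verdict.

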